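Nest the last edge guard over the two in the packing tray

TASK

On the pottery shop's packing table, put away the last full-length edge guard: pick up the long U-shaped white board guard that lies open side down on the table and lower it, the same way up, onto the two that lie open side up in the wooden tray, so that one of its legs goes down into each of them and the three interlock, fully down and with their ends about level. Set it down rather than dropping it in, and do not push the two in the tray out of place.

Things in the scene. Friction and masses are not known exactly. Their poses are not given: they have to be found in the camera images.
- guard_mid (a point): Edge guard to move: loose rigid U-channel of off-white board, 140 long, 64 wide, 40 high, walls 4 mm, some 80 g, lying on the table open side down (web on top). Point at its centre, 20 mm above its underside. x along its length, y across, z up; either end may lead. Grip it from above across its width. Not the stubby 70 mm guard of the same section nor the 140 mm L-angle lying nearby.
- tray_floor (a point): Fixed wooden tray, 192 x 146 mm, rim 18 mm high. Point at the centre of its floor's upper face, 6 mm above the table; x along its length, y across, z up. The laid guards lie along x either side of the point. Nested, the third guard is centred over the point, underside 4, centre 24 and top 44 mm above it; each of its legs has 29 mm of free room outside it to the laid guard's outer leg.
- laid_a_mid (a point): One of two guards lying loose in the tray, same size as the one to move but open side up: web on the tray floor, two 4 mm legs standing to 40 mm above that floor, 56 mm free between them. Point at its centre, 20 mm above its underside, 33 mm to the +y side of the tray's centre line; x along its length, z up.
- laid_b_mid (a point): The other guard lying open side up in the tray, likewise, 33 mm to the -y side of the tray's centre line, 2 mm from the first.
Not all that is in view belongs to the job. Leave any red look-alike of the part that bears guard_mid alone.

How it is judged:
At the end, for the whole second after the job is handed in: The long guard rests nested, open side down: centre within 20 mm of the tray's centre along and across and 18 to 32 mm above its floor, within 0.2 rad of its length, level within 0.12 rad; both laid guards level within 0.12 rad and within 20 mm of where they were (x of guard_mid in the frame of tray_floor between -0.02 and 0.02 m and y of guard_mid in the frame of tray_floor between -0.02 and 0.02 m and z of guard_mid in the frame of tray_floor between 0.018 and 0.032 m and angle between the x axis of guard_mid and the x axis of tray_floor, either way round below 0.2 rad and angle between each of guard_mid, laid_a_mid, laid_b_mid's own z axis and vertical below 0.12 rad and distance of each of laid_a_mid, laid_b_mid from where it was at the start of the episode below 0.02 m and linear speed of guard below 0.02 m/s); the robot touches nothing.
It fails at once if the guard is let go over the tray more than a few millimetres above the laid guards' legs (its centre above 72 mm over the tray floor) and so dropped in (horizontal distance between guard_mid and tray_floor below 0.09 m and z of guard_mid in the frame of tray_floor above 0.072 m and contact force between the fingers and guard below 0.01 N).
It also fails if it takes over 38 s, if anything falls off the work surface, if the arm or the gripper's body presses on something with over 40 N, if the wrist force passes 120 N, or if a joint passes its speed limit or range.

ROBOT

A 7-joint arm with a two-finger parallel gripper is mounted at the origin on the work surface. World frame = base frame: x ahead of the robot, y to its left, z up, the work surface at z = 0. Lengths are in m, angles in rad, forces in N, time in s.
With the tool pointing down it reaches from about 0.425 to 0.875 m from the base axis. Payload 4.7 kg.
Tool frame: the origin (TCP) lies on the centre line of the jaws, within the pads' length; the fingertips stand ahead of it and the grasp point (between the pads) lies 2 mm behind it (nose_length is the z of the fingertips in the tool frame, in m); z points along the fingers, y is the line along which they close (so a half turn about z gives the same grasp; the last joint's range is limited). The gripper opens to 87 mm and grips with 3 to 60 N. Pads are 19 mm wide; open, the fingers measure 117 mm over their backs; the gripper's body (75 mm by 190 mm) begins 51 mm behind the grasp point.
Start: joints at [-1.218, 0.321, -0.07, 1.45, 0.023, 1.371, -0.057], TCP at [0.216, 0.613, 0.24] pointing down, gripper open.
Joint ranges: [-2.86, 2.86], [-0.3, 2.09], [-1.38, 1.24], [0.06, 2.45], [-1.56, 4.7], [0.09, 2.05], [-2.69, 2.69]. Speed limits (rad/s): [2.57, 2.57, 3.14, 3.14, 3.14, 3.14, 3.14].

INTERFACE

Orientations are given as a rotation vector (axis times angle).
In Python, from bench import * gives the robot as it stands.
- The arm moves only by the tool send_rows, never from a script. Its arguments are lists of equal length, an entry for each row: "xyz": the shift along the tool's x, y, z in mm, a list of three; "dr": the turn, a rotation vector about the tool's x, y, z in rad, a list of three. A call has exactly 10 rows; each row is the pose to reach, as a shift and turn from the pose commanded when the call began, along the tool's axes at that moment; what a row does not reach only later rows make up. A row lasts 1/12 s, in which the tool goes at most 41.7 mm and 7.16 degrees, less where a joint would pass 70% of its speed; a pose out of reach is approached as far as the arm can. A call with a gripper value outside its range is refused whole. "jaw" is the finger opening in mm, from 0 to 87, set as the call begins (left out, the last holds). The fingers move at their own pace and stop on an object; "grip_force" is the grip in N (left out, the last holds). Time passes only in rows, so rows that repeat a pose let the fingers close, or fill a call up. It gives the time, the measured TCP pose, the force, the opening and the grip force at its end, in the units of the state.
- get_state(): the state, without advancing time (a new reading comes with each control period).
- get_image(name): name is "scene" or "side" or "wrist"; returns the picture (384x512x3 uint8, red, green, blue); there is no depth.
- calibration(name): a dict with "vfov" (degrees; the focal length in pixels is half the picture's height over the tangent of half this angle, whatever the lens; pixels are square), "cx", "cy" (the principal point, pixels), "rvec" (rotation vector, rad) and "tvec" (3), from world to camera coordinates, as OpenCV has them; the wrist camera has in their place "hand_eye" (4x4, takes a point from camera to tool coordinates, whose origin is the TCP and whose axes are the flange's). Camera axes: x right, y down, z forward; pixel columns grow to the right and rows downward; lengths in m; the calibration is good to about 2 mm. A picture is of the moment at which its call begins: read the wrist's pose just before it. calibration takes no time and is no camera call.
- close_job(): hands the job in; it is judged then, once.
The state is a dict: "time": time; "joint_positions": joint angles; "qd": joint speeds; "joint_torque": joint torques, N m; "position": TCP position; "tool_rot": TCP orientation; "ft_force": force on the tool from outside, world axes, zero at the start; "torque": the same for the moment, N m; "grip_width": opening from 0.0 (shut) to 1.0 (fully open); "grip_force": force on a finger pad.
Only numpy, scipy, OpenCV 4.12 (cv2) and the standard library are available. Lean on these libraries where they do the work, as an engineer would, in place of code of your own. Each camera call takes 0.05 s, during which the arm holds its last target. There are 200 camera calls.

## Working session

There is one attempt and no reset: what is moved stays moved. The work goes in short steps, Python scripts to look and compute and a tool call to move; the robot and the scene stay as the last step left them, time stands still between calls to the robot, and variables do not carry over. Pictures are saved under pics/ and viewed, at most 10 in all, crops included, and the job is handed in when it is done.

Besides the shell and the picture viewer there is one more tool, called by a JSON object that holds its "fn" and its "kwargs", one argument or row to a line. send_rows: Moves the arm, as the interface text tells. Its arguments: {"type":"object","properties":{"xyz":{"type":"array"},"dr":{"type":"array"},"jaw":{"type":"number"},"grip_force":{"type":"number"}},"required":["xyz","dr"]}

```bash
mkdir -p pics
python3 - <<'E'
from bench import *
import cv2
print(get_state())
for n in("scene","side","wrist"):
    print(n,calibration(n))
a=get_image("scene");b=get_image("side")
cv2.imwrite("pics/scene0.png",cv2.resize(a[:,:,::-1],(800,600),interpolation=cv2.INTER_CUBIC));cv2.imwrite("pics/side0.png",cv2.resize(b[:,:,::-1],(800,600),interpolation=cv2.INTER_CUBIC))
E
```

```text
{'time': 0.0, 'joint_positions': array([-1.21789309,  0.32183206, -0.07008122,  1.4516754 ,  0.02265562,
        1.3708121 , -0.05690026]), 'qd': array([ 6.84777866e-05, -1.05087733e-03, -1.28214337e-03, -5.14933472e-04,
        8.49362398e-04,  1.41071533e-03,  6.44251860e-04]), 'joint_torque': array([ 2.74487036e-05, -4.91286492e+01, -4.03772732e-01, -3.12525058e+01,
       -6.39067660e-02,  4.32209868e-02,  1.73617427e-04]), 'position': array([0.21592412, 0.61252938, 0.23845541]), 'tool_rot': array([-5.29560683e-01, -3.09646097e+00,  3.03564946e-03]), 'ft_force': array([ 0.41254825, -0.0874583 ,  0.95327495]), 'torque': array([-0.01125977,  0.06986241, -0.03296011]), 'grip_force': 0.0, 'grip_width': 1.000070799802514}
scene {'vfov': 53.982344308283764, 'cx': 254.97937264345092, 'cy': 184.1951740766345, 'rvec': array([ 1.48491323,  2.08920617, -0.86668372]), 'tvec': array([ 0.19076494, -0.24451893,  1.33088697])}
side {'vfov': 49.09916020350833, 'cx': 251.5958486163728, 'cy': 186.30560944271588, 'rvec': array([ 2.27731232, -0.46077755,  0.19119407]), 'tvec': array([-0.4473964 ,  0.14328871,  0.82859597])}
wrist {'vfov': 60.13741096062357, 'cx': 250.1744085759572, 'cy': 195.50669657869565, 'hand_eye': array([[ 1.47898109e-03, -9.70852611e-01, -2.39672736e-01,
         6.42721159e-02],
       [ 9.99998563e-01,  1.23724376e-03,  1.15907061e-03,
        -4.69758706e-04],
       [-8.28753130e-04, -2.39674106e-01,  9.70853046e-01,
        -1.45460341e-01],
       [ 0.00000000e+00,  0.00000000e+00,  0.00000000e+00,
         1.00000000e+00]])}
```

View pics/scene0.png

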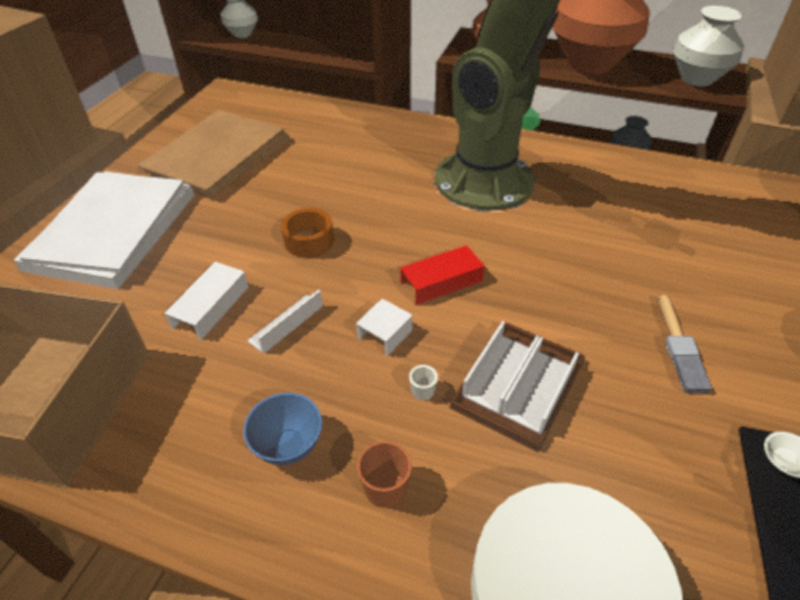

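View pics/side0.png

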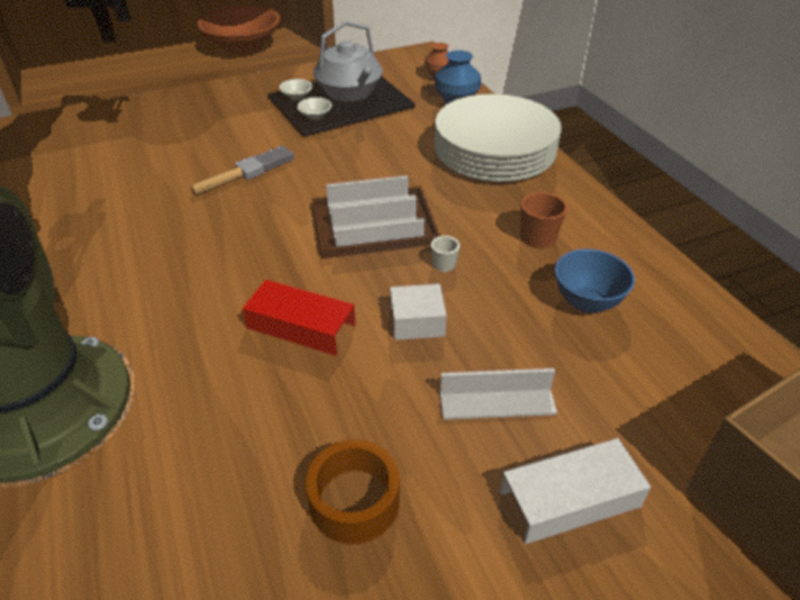

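The scene view (800x600) shows the long guard at about (207,297), the L-angle at (287,320), the stub guard at (385,325) and the tray at (518,383). The side view shows the guard at (578,490) and the tray at (375,220). I'll zoom in on these for accurate corners.

```bash
cat > h.py <<'E'
from bench import *
import cv2, numpy as np
from scipy.spatial.transform import Rotation as R
def K(c): 
    f=192/np.tan(np.radians(c["vfov"]/2)); return np.array([[f,0,c["cx"]],[0,f,c["cy"]],[0,0,1]])
def proj(n,P):
    c=calibration(n); return cv2.projectPoints(np.float64(P).reshape(-1,1,3),c["rvec"],c["tvec"],K(c),None)[0].reshape(-1,2)
def back(n,uv,z):
    c=calibration(n); r=R.from_rotvec(c["rvec"]).as_matrix(); o=-r.T@c["tvec"]
    d=(r.T@np.linalg.inv(K(c))@np.c_[uv,np.ones(len(uv))].T).T
    return o+d*((z-o[2])/d[:,2])[:,None]
E
python3 - <<'E'
import cv2,numpy as np
a=cv2.imread("pics/scene0.png");b=cv2.imread("pics/side0.png")
def c(i,x,y): return cv2.resize(i[y:y+150,x:x+200],(400,300),interpolation=cv2.INTER_CUBIC)
cv2.imwrite("pics/crops.png",np.vstack([np.hstack([c(a,120,230),c(a,420,310)]),np.hstack([c(b,480,420),c(b,280,150)])]))
E
```

```text
(no output)
```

View pics/crops.png

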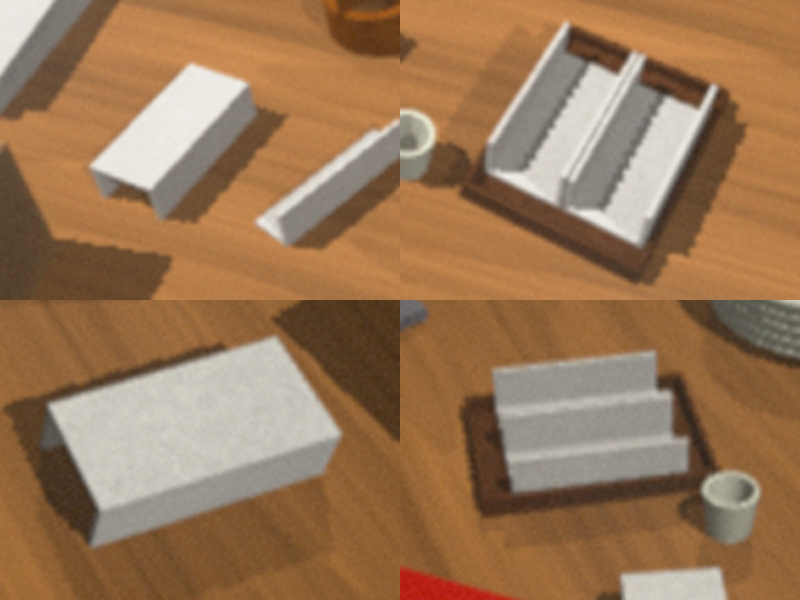

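The crops give clean corners. Guard top corners in the scene crop are (193,65), (249,85), (152,191) and (91,167); in the side crop they are (48,105), (278,38), (341,136) and (99,211). The tray's outer and middle leg tops are visible in both views.

Run:
```python
from h import *
np.set_printoptions(precision=4,suppress=True)
def px(p,o,c): return ((np.float64(p)-c)/2+o)/1.5625-0.2
S=lambda p,z:back("scene",p,z)
def rep(n,P):
    m=P.mean(0);e=np.linalg.norm(np.roll(P,-1,0)-P,axis=1);d=P[1]-P[0];d2=P[2]-P[3]
    print(n,m,"edges",e,"yaw",np.arctan2(*(d+d2)[1::-1]))
rep("g scene",back("scene",px([(193,65),(91,167),(152,191),(249,85)],(120,230),(0,0)),.04))
rep("g side",back("side",px([(278,338),(48,405),(99,511),(341,436)],(480,420),(0,300)),.04))
rep("t scene",back("scene",px([(567,22),(488,145),(642,218),(718,88)],(420,310),(400,0)),.046))
rep("t side",back("side",px([(495,370),(655,352),(688,438),(510,460)],(280,150),(400,300)),.046))
rep("rim scene",back("scene",px([(567,22),(463,190),(640,280),(728,95)],(420,310),(400,0)),.018))
rep("mid scene",back("scene",px([(638,53),(567,180)]*2,(420,310),(400,0)),.046))
rep("mid side",back("side",px([(500,412),(671,392)]*2,(280,150),(400,300)),.046))
rep("rim side",back("side",px([(467,398),(683,376),(718,474),(485,515)],(280,150),(400,300)),.018))
```

```text
g scene [ 0.5422 -0.3679  0.04  ] edges [0.1395 0.0645 0.139  0.0629] yaw -0.09228668273455297
g side [ 0.5415 -0.3714  0.04  ] edges [0.1406 0.0634 0.14   0.0638] yaw 3.048060146766509
t scene [0.5289 0.1848 0.046 ] edges [0.1435 0.1226 0.1411 0.1296] yaw -0.23225389382184317
t side [0.5276 0.1849 0.046 ] edges [0.1377 0.126  0.141  0.1264] yaw -0.20457149360104845
rim scene [0.5321 0.1866 0.018 ] edges [0.1957 0.1426 0.192  0.1439] yaw -0.1980665585274852
mid scene [0.5279 0.1851 0.046 ] edges [0.1403 0.1403 0.1403 0.1403] yaw 0.0
mid side [0.5274 0.1867 0.046 ] edges [0.1414 0.1414 0.1414 0.1414] yaw 0.0
rim side [0.5248 0.1757 0.018 ] edges [0.1887 0.141  0.1882 0.1594] yaw -0.18000753618200932
```

```bash
cat >> h.py <<'E'
def go(p,yaw,pr=True):
    "shift (mm) and turn from the measured pose to TCP p, pointing down, tool x at world angle yaw"
    s=get_state(); r=R.from_rotvec(s["tool_rot"]); t=R.from_euler('z',yaw)*R.from_euler('x',np.pi)
    print("t",round(s["time"],2),"shift",np.round(r.inv().apply(np.array(p)-s["position"])*1e3,1),"dr",np.round((r.inv()*t).as_rotvec(),3))
E
python3 - <<'E'
from h import *
import bench
print([k for k in dir(bench) if not k.startswith('_')], getattr(bench,'nose_length',None))
print(back("side",np.array([[690,488]])/1.5625,0),back("side",np.array([[728,418]])/1.5625,.08))
print(back("scene",np.array([[142,352]])/1.5625,0),back("scene",np.array([[122,303]])/1.5625,.08))
y=np.pi-.093
go([.54,0,.25],y); go([.542,-.3695,.15],y)
E
```

```text
['MotionError', 'calibration', 'close_job', 'get_image', 'get_state', 'nose_length'] 0.017
[[ 0.6731689  -0.41206445  0.        ]] [[ 0.71415474 -0.38960508  0.08      ]]
[[ 0.66892268 -0.42364753  0.        ]] [[ 0.63933169 -0.45400886  0.08      ]]
t 0.1 shift [-509.2 -470.1  -10.6] dr [-0.002 -0.    -0.246]
t 0.1 shift [-633.9 -817.8   90. ] dr [-0.002 -0.    -0.246]
```

{"fn": "send_rows", "kwargs": {
  "xyz": [
    [-15, -14, 0],
    [-40, -37, 0],
    [-69, -64, 0],
    [-98, -91, 0],
    [-127, -118, -2],
    [-156, -145, -4],
    [-185, -172, -6],
    [-214, -199, -8],
    [-243, -226, -10],
    [-270, -250, -10]
  ],
  "dr": [
    [0, 0, -0.02],
    [0, 0, -0.05],
    [0, 0, -0.08],
    [0, 0, -0.11],
    [0, 0, -0.14],
    [0, 0, -0.17],
    [0, 0, -0.2],
    [0, 0, -0.22],
    [0, 0, -0.24],
    [-0.002, 0, -0.246]
  ],
  "jaw": 87,
  "grip_force": 20
}}

```text
time: 0.93
position: [0.3884, 0.2851, 0.2497]
tool_rot: [0.146, 3.138, 0.003]
ft_force: [1.6, -0.2, -0.7]
grip_width: 1.0
grip_force: 0.0
```

Run:
```python
from h import *
y=np.pi-.093
print(get_state()["position"],get_state()["joint_positions"]);go([.54,0,.25],y); go([.542,-.3695,.2],y)
```

```text
[0.38839043 0.28507646 0.24974437] [-0.84820539 -0.04795296  0.15588308  1.84472275  0.00642047  1.34230691
  0.78410372]
t 0.93 shift [-177.4 -269.8   -0.8] dr [0.002 0.001 0.   ]
t 0.93 shift [-213.6 -637.6   48.4] dr [0.002 0.001 0.   ]
```

{"fn": "send_rows", "kwargs": {
  "xyz": [
    [-18, -28, 0],
    [-36, -58, 0],
    [-56, -90, 0],
    [-76, -122, 0],
    [-96, -154, 0],
    [-116, -186, 0],
    [-136, -218, 0],
    [-154, -252, 0],
    [-168, -288, 0],
    [-177, -324, 0]
  ],
  "dr": [
    [0, 0, 0],
    [0, 0, 0],
    [0, 0, 0],
    [0, 0, 0],
    [0, 0, 0],
    [0, 0, 0],
    [0, 0, 0],
    [0, 0, 0],
    [0, 0, 0],
    [0.002, 0.001, 0]
  ]
}}

```text
time: 1.77
position: [0.5344, -0.0534, 0.2487]
tool_rot: [-0.145, -3.138, 0.001]
ft_force: [-0.1, -0.6, -0.2]
grip_width: 1.001
grip_force: 0.0
```

Run:
```python
from h import *
y=np.pi-.093
print(get_state()["joint_positions"]); go([.542,-.3695,.16],y)
```

```text
[-0.47924124  0.07347725  0.56012466  1.73695078 -0.03956346  1.34315132
  1.56681531]
t 1.77 shift [ -36.9 -314.    88.8] dr [-0.    -0.001  0.   ]
```

{"fn": "send_rows", "kwargs": {
  "xyz": [
    [-4, -35, 0],
    [-8, -72, 5],
    [-13, -110, 15],
    [-17, -148, 28],
    [-22, -186, 42],
    [-26, -222, 56],
    [-30, -255, 68],
    [-33, -282, 78],
    [-36, -302, 85],
    [-37, -314, 89]
  ],
  "dr": [
    [0, 0, 0],
    [0, 0, 0],
    [0, 0, 0],
    [0, 0, 0],
    [0, 0, 0],
    [0, 0, 0],
    [0, 0, 0],
    [0, 0, 0],
    [0, 0, 0],
    [0, 0, 0]
  ]
}}

```text
time: 2.6
position: [0.5399, -0.3703, 0.1581]
tool_rot: [-0.151, -3.134, 0.001]
ft_force: [0.4, 0.3, 0.1]
grip_width: 0.997
grip_force: 0.0
```

Run:
```python
from h import *
y=np.pi-.093
s=get_state();print(s["joint_positions"]); go([.542,-.3695,.16],y)
a=get_image("wrist");
# predicted top corners in the wrist picture
c=calibration("wrist");T=np.eye(4);T[:3,:3]=R.from_rotvec(s["tool_rot"]).as_matrix();T[:3,3]=s["position"];W=np.linalg.inv(T@c["hand_eye"])
co=R.from_euler('z',-.093).apply([[x,w,0] for x,w in((.07,.032),(.07,-.032),(-.07,-.032),(-.07,.032))])+[.542,-.3695,.04]
uv=cv2.projectPoints(co,cv2.Rodrigues(W[:3,:3])[0],W[:3,3],K(c),None)[0].reshape(-1,2);print(uv.round(1))
b=cv2.resize(a[:,:,::-1],(800,600),interpolation=cv2.INTER_CUBIC)
cv2.polylines(b,[np.int32(uv*1.5625)],True,(0,0,255),1);cv2.imwrite("pics/w1.png",b)
```

```text
[ 0.01723377  0.44964928  0.71617772  1.56164784 -0.30285012  1.24759571
  2.25648888]
t 2.6 shift [-2.1  1.  -1.9] dr [-0.001 -0.003 -0.003]
[[288.7 275.6]
 [215.1 275.7]
 [210.3 109.5]
 [293.4 109.3]]
```

View pics/w1.png

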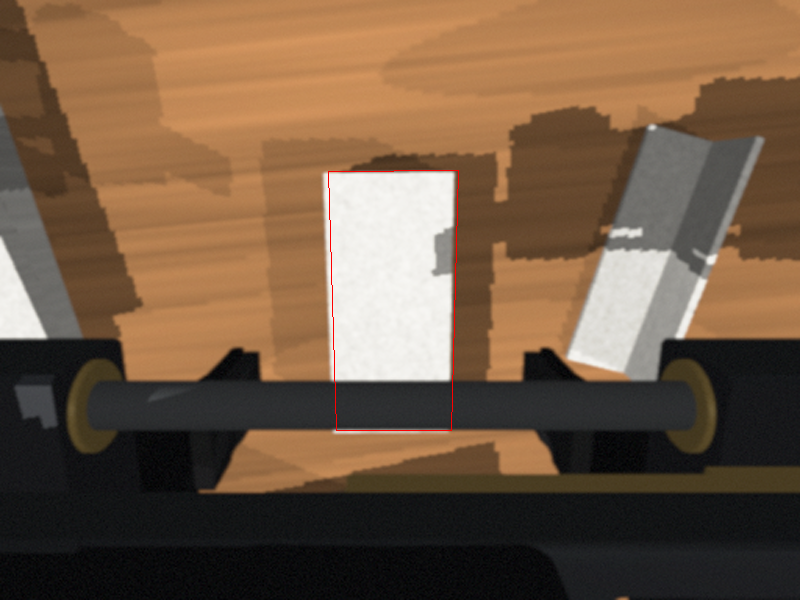

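The wrist view shows the guard top at (328–456, 172–432), within about 2 px of my prediction, and the jaws straddle it. Next I descend.

{"fn": "send_rows", "kwargs": {
  "xyz": [
    [-1, 0, 8],
    [-2, 0, 24],
    [-2, 0, 44],
    [-2, 0, 64],
    [-2, 0, 84],
    [-2, 0, 102],
    [-2, 0, 116],
    [-2, 0, 126],
    [-2, 0, 130],
    [-2, 0, 130]
  ],
  "dr": [
    [0, 0, 0],
    [0, 0, 0],
    [0, -0.003, -0.003],
    [0, -0.003, -0.003],
    [0, -0.003, -0.003],
    [0, -0.003, -0.003],
    [0, -0.003, -0.003],
    [0, -0.003, -0.003],
    [0, -0.003, -0.003],
    [0, -0.003, -0.003]
  ]
}}

```text
time: 3.48
position: [0.5435, -0.3667, 0.0293]
tool_rot: [0.14, 3.137, 0.001]
ft_force: [0.5, -0.0, -0.5]
grip_width: 1.003
grip_force: 0.0
```

{"fn": "send_rows", "kwargs": {
  "xyz": [
    [0, 0, 0],
    [0, 0, 0],
    [0, 0, 0],
    [0, 0, 0],
    [0, 0, 0],
    [0, 0, 0],
    [0, 0, 0],
    [0, 0, 0],
    [0, 0, 0],
    [0, 0, 0]
  ],
  "dr": [
    [0, 0, 0],
    [0, 0, 0],
    [0, 0, 0],
    [0, 0, 0],
    [0, 0, 0],
    [0, 0, 0],
    [0, 0, 0],
    [0, 0, 0],
    [0, 0, 0],
    [0, 0, 0]
  ],
  "jaw": 55,
  "grip_force": 20
}}

```text
time: 4.32
position: [0.5438, -0.3683, 0.0307]
tool_rot: [0.141, 3.135, -0.001]
ft_force: [-0.9, -0.8, 5.5]
grip_width: 0.733
grip_force: 20.0
```

{"fn": "send_rows", "kwargs": {
  "xyz": [
    [0, 0, -4],
    [0, 0, -12],
    [0, 0, -24],
    [0, 0, -40],
    [0, 0, -58],
    [0, 0, -76],
    [0, 0, -92],
    [0, 0, -106],
    [0, 0, -115],
    [0, 0, -120]
  ],
  "dr": [
    [0, 0, 0],
    [0, 0, 0],
    [0, 0, 0],
    [0, 0, 0],
    [0, 0, 0],
    [0, 0, 0],
    [0, 0, 0],
    [0, 0, 0],
    [0, 0, 0],
    [0, 0, 0]
  ]
}}

```text
time: 5.15
position: [0.5436, -0.368, 0.1518]
tool_rot: [0.141, 3.134, -0.001]
ft_force: [-0.0, -0.8, -0.7]
grip_width: 0.734
grip_force: 20.0
```

Run:
```python
from h import *
s=get_state();print(s["position"],s["ft_force"],s["grip_width"]*87,s["grip_force"],s["joint_positions"]); go([.53,.1855,.16],np.pi-.21)
```

```text
[ 0.5436422  -0.36796158  0.15176589] [-0.02741279 -0.76041281 -0.7425554 ] 63.88812001433155 19.999805437400937 [ 0.01589715  0.45332299  0.711698    1.56964193 -0.31038437  1.23028257
  2.26210186]
t 5.15 shift [ 63.1 550.   -8.8] dr [-0.     0.004  0.12 ]
```

{"fn": "send_rows", "kwargs": {
  "xyz": [
    [1, 8, 0],
    [3, 24, 0],
    [6, 50, 0],
    [9, 80, 0],
    [13, 112, 0],
    [17, 144, -2],
    [20, 176, -4],
    [24, 208, -6],
    [28, 240, -9],
    [31, 272, -9]
  ],
  "dr": [
    [0, 0, 0],
    [0, 0, 0.01],
    [0, 0, 0.02],
    [0, 0, 0.03],
    [0, 0, 0.04],
    [0, 0, 0.05],
    [0, 0, 0.06],
    [0, 0, 0.07],
    [0, 0, 0.08],
    [0, 0.004, 0.09]
  ]
}}

```text
time: 5.98
position: [0.5355, -0.0917, 0.1583]
tool_rot: [-0.282, -3.126, -0.001]
ft_force: [0.1, 0.2, -1.2]
grip_width: 0.734
grip_force: 20.0
```

Run:
```python
from h import *
go([.53,.1855,.16],np.pi-.21)
```

```text
t 5.98 shift [ 55.  271.7  -1.4] dr [ 0.    -0.003  0.03 ]
```

{"fn": "send_rows", "kwargs": {
  "xyz": [
    [6, 31, 0],
    [12, 62, 0],
    [18, 94, 0],
    [25, 126, 0],
    [32, 158, 0],
    [38, 190, 0],
    [44, 218, 0],
    [49, 244, 0],
    [53, 262, 0],
    [55, 272, 0]
  ],
  "dr": [
    [0, 0, 0.003],
    [0, 0, 0.006],
    [0, 0, 0.009],
    [0, 0, 0.012],
    [0, 0, 0.015],
    [0, 0, 0.018],
    [0, 0, 0.021],
    [0, 0, 0.024],
    [0, 0, 0.027],
    [0, -0.003, 0.03]
  ]
}}

```text
time: 6.82
position: [0.5294, 0.1871, 0.1577]
tool_rot: [-0.322, -3.124, 0.0]
ft_force: [-1.1, 0.1, -1.5]
grip_width: 0.734
grip_force: 20.0
```

Run:
```python
from h import *
s=get_state();print(s["position"],s["grip_width"]*87,s["joint_positions"]);go([.53,.1855,.085],np.pi-.21)
a=get_image("wrist")
c=calibration("wrist");T=np.eye(4);T[:3,:3]=R.from_rotvec(s["tool_rot"]).as_matrix();T[:3,3]=s["position"];W=np.linalg.inv(T@c["hand_eye"])
b=cv2.resize(a[:,:,::-1],(800,600),interpolation=cv2.INTER_CUBIC)
for w0 in (.033,-.033):
  co=R.from_euler('z',-.21).apply([[x,w0+w,0] for x,w in((.07,.032),(.07,-.032),(-.07,-.032),(-.07,.032))])+[.528,.1855,.046]
  uv=cv2.projectPoints(co,cv2.Rodrigues(W[:3,:3])[0],W[:3,3],K(c),None)[0].reshape(-1,2)
  cv2.polylines(b,[np.int32(uv*1.5625)],True,(0,0,255),1)
# held guard top, from the grasp estimate: TCP 30 mm above underside
co=np.array([[x,w,-.011] for x,w in((.07,.032),(.07,-.032),(-.07,-.032),(-.07,.032))])
H=np.linalg.inv(c["hand_eye"]);uv=cv2.projectPoints(co,cv2.Rodrigues(H[:3,:3])[0],H[:3,3],K(c),None)[0].reshape(-1,2)
cv2.polylines(b,[np.int32(uv*1.5625)],True,(255,0,0),1)
cv2.imwrite("pics/w2.png",b)
```

```text
[0.52939886 0.18712709 0.15773426] 63.852650127407784 [-0.79864573  0.19798955  0.4631508   1.79454842 -0.09572314  1.17198785
  1.0593568 ]
t 6.82 shift [-1.  -1.4 72.7] dr [-0.    -0.001  0.005]
```

View pics/w2.png

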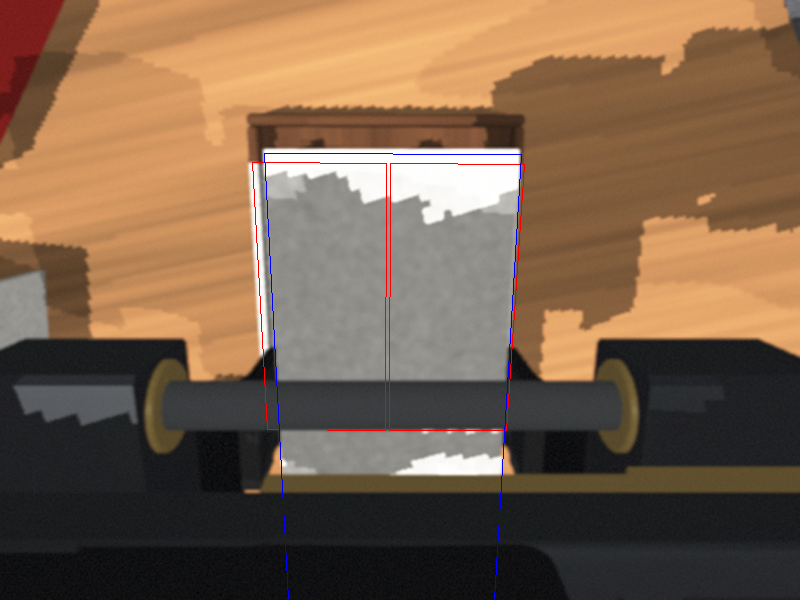

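The wrist view shows the tray rim at x 248–523 and the left leg at about 250. Both match the predicted outline, and the held guard is centred over the tray within about 2 mm. Next I lower it.

{"fn": "send_rows", "kwargs": {
  "xyz": [
    [0, 0, 5],
    [-1, -1, 14],
    [-1, -2, 26],
    [-1, -2, 40],
    [-1, -2, 54],
    [-1, -2, 67],
    [-1, -2, 79],
    [-1, -2, 90],
    [-1, -2, 99],
    [-1, -2, 106]
  ],
  "dr": [
    [0, 0, 0],
    [0, 0, 0],
    [0, -0.001, 0.005],
    [0, -0.001, 0.005],
    [0, -0.001, 0.005],
    [0, -0.001, 0.005],
    [0, -0.001, 0.005],
    [0, -0.001, 0.005],
    [0, -0.001, 0.005],
    [0, -0.001, 0.005]
  ]
}}

```text
time: 7.7
position: [0.5315, 0.1805, 0.0516]
tool_rot: [0.338, 3.122, -0.002]
ft_force: [0.4, 0.2, -1.7]
grip_width: 0.737
grip_force: 20.0
```

{"fn": "send_rows", "kwargs": {
  "xyz": [
    [0, 0, 1],
    [0, 0, 2],
    [0, 0, 3],
    [0, 0, 4],
    [0, 0, 5],
    [0, 0, 6],
    [0, 0, 7],
    [0, 0, 8],
    [0, 0, 9],
    [0, 0, 9.5]
  ],
  "dr": [
    [0, 0, 0],
    [0, 0, 0],
    [0, 0, 0],
    [0, 0, 0],
    [0, 0, 0],
    [0, 0, 0],
    [0, 0, 0],
    [0, 0, 0],
    [0, 0, 0],
    [0, 0, 0]
  ]
}}

```text
time: 8.53
position: [0.5319, 0.1813, 0.0434]
tool_rot: [0.336, 3.121, -0.0]
ft_force: [-0.8, -0.7, -0.5]
grip_width: 0.732
grip_force: 20.0
```

{"fn": "send_rows", "kwargs": {
  "xyz": [
    [0, 2, 0.5],
    [0, 3, 1],
    [0, 3, 1.5],
    [0, 3, 2],
    [0, 3, 2.5],
    [0, 3, 3],
    [0, 3, 3.4],
    [0, 3, 3.7],
    [0, 3, 4],
    [0, 3, 4]
  ],
  "dr": [
    [0, 0, 0],
    [0, 0, 0],
    [0, 0, 0],
    [0, 0, 0],
    [0, 0, 0],
    [0, 0, 0],
    [0, 0, 0],
    [0, 0, 0],
    [0, 0, 0],
    [0, 0, 0]
  ]
}}

```text
time: 9.37
position: [0.5326, 0.1842, 0.0407]
tool_rot: [0.336, 3.122, 0.0]
ft_force: [-3.5, -1.7, 9.2]
grip_width: 0.732
grip_force: 20.0
```

Run:
```python
from h import *
print(get_state()["ft_force"])
def c(n,P):
    u,v=np.int32(proj(n,[P])[0]); a=get_image(n)[:,:,::-1]
    return cv2.resize(a[v-65:v+65,u-65:u+65],(400,400),interpolation=cv2.INTER_CUBIC)
cv2.imwrite("pics/s3.png",np.hstack([c("scene",[.528,.1855,.04]),c("side",[.528,.1855,.04])]))
```

```text
[-3.53595096 -1.655595    9.22759217]
```

View pics/s3.png

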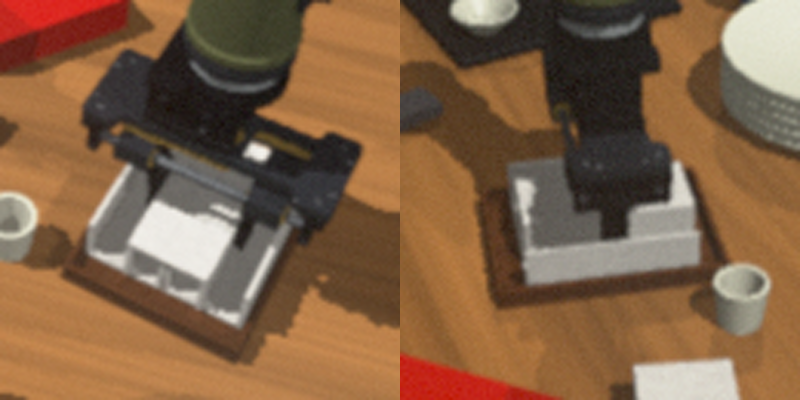

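The guard is nested: its top at scene-crop (185,240) sits over both inner legs, one leg is in each channel, and the laid guards have not moved. I'll release with a small opening, then rise.

{"fn": "send_rows", "kwargs": {
  "xyz": [
    [0, 0, 0],
    [0, 0, 0],
    [0, 0, 0],
    [0, 0, 0],
    [0, 0, 0],
    [0, 0, 0],
    [0, 0, 0],
    [0, 0, 0],
    [0, 0, 0],
    [0, 0, 0]
  ],
  "dr": [
    [0, 0, 0],
    [0, 0, 0],
    [0, 0, 0],
    [0, 0, 0],
    [0, 0, 0],
    [0, 0, 0],
    [0, 0, 0],
    [0, 0, 0],
    [0, 0, 0],
    [0, 0, 0]
  ],
  "jaw": 76
}}

```text
time: 10.3
position: [0.5325, 0.1842, 0.0395]
tool_rot: [0.336, 3.121, -0.0]
ft_force: [-0.1, -0.5, 0.1]
grip_width: 0.879
grip_force: 0.0
```

{"fn": "send_rows", "kwargs": {
  "xyz": [
    [0, 0, -3],
    [0, 0, -8],
    [0, 0, -15],
    [0, 0, -24],
    [0, 0, -36],
    [0, 0, -50],
    [0, 0, -65],
    [0, 0, -80],
    [0, 0, -92],
    [0, 0, -100]
  ],
  "dr": [
    [0, 0, 0],
    [0, 0, 0],
    [0, 0, 0],
    [0, 0, 0],
    [0, 0, 0],
    [0, 0, 0],
    [0, 0, 0],
    [0, 0, 0],
    [0, 0, 0],
    [0, 0, 0]
  ]
}}

```text
time: 11.13
position: [0.5332, 0.1845, 0.142]
tool_rot: [0.336, 3.119, 0.003]
ft_force: [0.3, 0.3, -0.6]
grip_width: 0.876
grip_force: 0.0
```

Run:
```python
from h import *
print(get_state()["ft_force"])
def c(n,P):
    u,v=np.int32(proj(n,[P])[0]); a=get_image(n)[:,:,::-1]
    return cv2.resize(a[v-65:v+65,u-65:u+65],(400,400),interpolation=cv2.INTER_CUBIC)
cv2.imwrite("pics/s4.png",np.hstack([c("scene",[.528,.1855,.04]),c("side",[.528,.1855,.04])]))
```

```text
[ 0.33654047  0.25273508 -0.61019828]
```

View pics/s4.png

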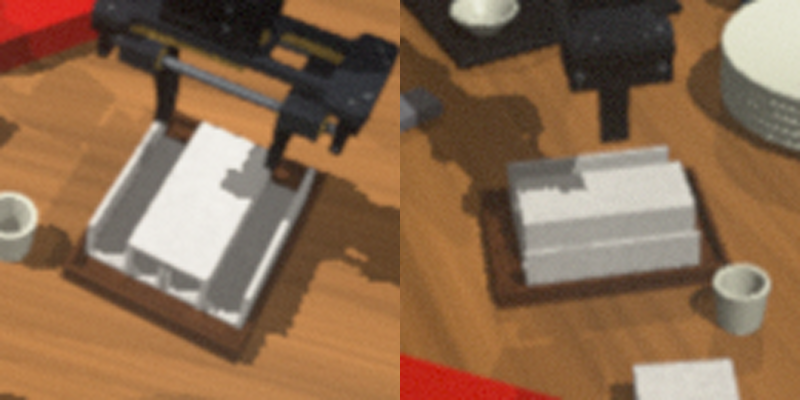

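The guard rests level and nested with its ends level, between the outer legs at scene-crop (100,240) and (250,310). The gripper is clear above, so I'm handing in.

```bash
python3 -c "
from bench import *
print(close_job())"
```

```text
the job is handed in; nothing more can be done
None
```

The long guard is nested level and fully down over the two laid guards in the tray with its ends about level, the gripper was clear, and the job was handed in at about 11 s; no verdict was returned.

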